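Fit the idler roller and hold the belt tensioner back

ROBOT

A 6-joint arm with a two-finger parallel gripper is mounted at the origin on a cart in front of the work surface, level with it; the furniture and walls round the work are solid. World frame = base frame: x ahead of the robot, y to its left, z up, the work surface at z = 0. Lengths are in m, angles in degrees, forces in N, time in s.
With the tool pointing down it reaches from about 0.375 to 0.9 m from the base axis. Payload 3.1 kg.
Tool frame: the origin (TCP) lies midway between the tips of the shut fingers; the grasp point (between the pads) lies 19 mm behind it; z points along the fingers, y is the direction in which the jaws open and shut (so a half turn about z gives the same grasp; the last joint's range is limited). The gripper opens to 87 mm and grips with 3 to 60 N. Pads are 19 mm wide; open, the fingers measure 117 mm over their backs; the gripper's body (75 mm by 190 mm) begins 51 mm behind the grasp point.
Start: joints at [-81.217, 30.224, 82.088, -0, 67.689, -10.227], TCP at [0.204, -0.591, 0.223] pointing down, gripper open.
Joint ranges: [-176.69, 176.69], [-43.24, 126.21], [12.49, 139.97], [-82, 262], [0, 151.66], [-163.58, 163.58]. Speed limits (degrees/s): [159.86, 159.86, 180, 180, 180, 180].

INTERFACE

Orientations are given as a 3x3 rotation matrix whose columns are the frame's x, y, z axes.
In Python, from rig import bot gives the robot as it stands.
- The arm moves only by the tool carry_out, never from a script. Its arguments are lists of equal length, an entry for each row: "grip": the gripper's target within -1 to 1 (fully open at 1, half-way at 0, shut at -1); "slide": the shift along the tool's x, y, z in mm, a list of three; "twist": the turn, a rotation vector about the tool's x, y, z in rad, a list of three. In form: {"grip": [grip, ...], "slide": [[dx, dy, dz], ...], "twist": [[wx, wy, wz], ...]}. A call has 1 to 12 rows; each row shifts and turns the pose as measured when the row begins, along the tool's axes as they then stand; what a row does not reach is not made up. A row lasts 1/10 s, in which the tool goes at most 50 mm and 8.59 degrees, less where a joint would pass 70% of its speed; a pose out of reach is approached as far as the arm can. A call is refused whole if a number of a shift passes 50 or a number of a turn 0.15, either way. A call with a gripper value outside its range is refused whole. The fingers move at their own pace and stop on an object; the grip force is fixed at half the most. Time passes only in rows, so rows that do not move let the fingers close. It gives the time, the measured TCP pose, the force and the opening at its end, in the units of the state.
- bot.read_state(): the state, without advancing time (a new reading comes with each control period).
- bot.capture(name): name is "side" or "top" or "wrist"; returns a dict with "color" (420x560x3 uint8, red, green, blue), "depth" (420x560 float32, m along the optical axis (not along the pixel's ray), 0 where there is no reading), "fx", "fy", "cx", "cy" (pixels), "k1" (the pictures are not rectified: a ray, as slopes to the right and down, at radius r is drawn at 1 + k1 r^2 times it, then the intrinsics apply), "position" and "rotation" of the camera in the world; the wrist camera has in their place "T_tool_cam" (4x4, takes a point from camera to tool coordinates, whose origin is the TCP and whose axes are the flange's). Camera axes: x right, y up, looking along -z (the intrinsics and any distortion apply to the point x, -y, -z); pixel columns grow to the right and rows downward; lengths in m; the calibration is good to about 2 mm. A picture is of the moment at which its call begins: read the wrist's pose just before it.
- bot.hand_in(): hands the job in, once; it reports no verdict.
The state is a dict: "time_s": time; "joint_positions": joint angles; "qvel": joint speeds; "tau": joint torques, N m; "position": TCP position; "tcp_rot": TCP orientation; "force": force on the tool from outside, world axes, zero at the start; "moment": the same for the moment, N m; "opening": opening from 0.0 (shut) to 1.0 (fully open).
Only numpy, scipy, OpenCV 4.12 (cv2) and the standard library are available. Lean on these libraries where they do the work, as an engineer would, in place of code of your own. Each camera call takes 0.05 s, during which the arm holds its last target.

TASK

Get the small belt drive ready for its belt: slip the tall slim steel bush over the idler pin so that it stands down on its collar, and let go of it. Then push the sprung yellow tensioner arm back by its upright post, past the click of its ratchet, until its red pointer lies over the green band, and finish while still holding the arm there against its spring. Leave the short wide bush and the black nut where they stand.

Things in the scene. Friction and masses are not known exactly. Their poses are not given: they have to be found in the camera images.
- roller_centre (a point): the idler roller: a plain bright steel bush, 22 mm diameter, 34 mm tall, about 11 mm bore right through, 60 g, standing upright on the bench. Point at its centre, half-way up; z along the bore. The tallest and slimmest of the small steel parts.
- idler_seat (a point): fixed to the rig: centre of the top face of the 19 mm collar on which the roller is to stand, 18 mm above the bench (6 mm above the top of the blue base plate, 240 x 305 x 12 mm). From here a steel pin of 7 mm diameter rises 38 mm, its top 5 mm tapered. Seated, the roller's centre is 17 mm above this point. Axes as the base plate, z up.
- pivot (a point): fixed to the rig: vertical hinge axis of the yellow tensioner arm, at the plate's top, 12 mm above the bench. Axes: x, y along the base plate's 240 and 305 mm sides, z up. From here the push post lies 130 mm away in direction 150 deg + joint value (counter-clockwise from this x axis, from above). The hub stands 41 mm high here. The arm is 10 mm thick, 26 mm wide, its top 27 mm above the bench.
- push_post (a point): upright steel post near the free end of the tensioner arm, 16 mm diameter, 27 to 73 mm above the bench, with a red ring; origin at its centre, 50 mm up. Push it (or pinch and swing it) round the pivot, 130 mm radius, counter-clockwise seen from above (at first towards the plate's -y). Spring force at the post: 3.5 N at rest, about 9 N in the green band, 2 N more while the tooth lifts the pawl.
- band_mid (a point): fixed to the rig: where the centre of the push post is (half-way up) when the red pointer lies over the middle of the green band, joint 0.69.
- tensioner (a joint): angle of the tensioner arm, rad. 0 at rest (the spring drives it there), grows as it is pushed back. The ratchet tooth pushes the pawl aside from about 0.12 and clicks past at about 0.50; let go after that, the arm springs back to just under 0.50 and hangs on the pawl. White mark 0 to 0.58, green band 0.58 to 0.80, red 0.80 to the solid end stop at 0.90.
- pawl (a joint): slide of the brass ratchet pawl, m. 0 when it is home (both before the click and after it), up to 0.007 while the tooth pushes it aside.
- short_bush_centre (a point): bystander: a short wide steel bush, 26 mm diameter, 22 mm tall, loose on the bench; point at its centre, half-way up. Not to be moved.
- black_nut_centre (a point): bystander: a black stepped nozzle nut, 24 mm diameter, 30 mm tall, loose on the bench; point at its centre, half-way up. Not to be moved.

How it is judged (in metres and radians):
On the way, in this order (a step that is already met when the one before it is completed fails the run):
1. the slim bush stands on the collar of the idler pin, let go, while the arm is still before its click (horizontal distance between roller_centre and idler_seat below 0.004 m and z of roller_centre in the frame of idler_seat between 0.014 and 0.02 m and angle between roller_centre's own z axis and vertical below 0.12 rad and contact force between the fingers and roller below 0.3 N and value of joint tensioner below 0.45 rad), for 0.3 s.
2. the arm is past its click and the pawl has dropped home behind the tooth (value of joint tensioner above 0.51 rad and value of joint pawl below 0.002 m), for 0.1 s.
At the end, for the whole second after the job is handed in: Slim bush upright on the idler pin's collar (within 4 mm of the pin axis, 3 mm of the collar), not touched; pawl home (under 2 mm); fingers press the arm's post with over 2 N and keep the joint between 0.57 and 0.81 rad (pointer over the green band) through the last second (horizontal distance between roller_centre and idler_seat below 0.004 m and z of roller_centre in the frame of idler_seat between 0.014 and 0.02 m and angle between roller_centre's own z axis and vertical below 0.12 rad and contact force between the fingers and roller below 0.3 N and value of joint tensioner between 0.57 and 0.81 rad and value of joint pawl below 0.002 m and contact force between the fingers and tensioner above 2 N); the arm keeps its last pose, push and grip.
It fails at once if the short bush is moved by more than 30 mm (distance of short_bush_centre from where it was at the start of the episode above 0.03 m).
It fails at once if the black nut is moved by more than 30 mm (distance of black_nut_centre from where it was at the start of the episode above 0.03 m).
It also fails if it takes over 64 s, if anything falls off the work surface, if the arm or the gripper's body presses on something with over 40 N, if the wrist force passes 120 N, or if a joint passes its speed limit or range.

## Working session

There is one attempt and no reset: what is moved stays moved. The work goes in short steps, Python scripts to look and compute and a tool call to move; the robot and the scene stay as the last step left them, time stands still between calls to the robot, and variables do not carry over. Pictures are saved under pics/ and viewed, and the job is handed in when it is done.

Besides the shell and the picture viewer there is one more tool, called after "Emit:" by a JSON object that holds its "method" and its "body". carry_out: Moves the arm, as the interface text tells. Its arguments: {"type":"object","properties":{"grip":{"type":"array"},"slide":{"type":"array"},"twist":{"type":"array"}},"required":["grip","slide","twist"]}

```bash
ls; mkdir -p pics; python3 - <<'E'
from rig import bot
import cv2,numpy as np
s=bot.read_state(); print(s)
for n in ["top","side"]:
    c=bot.capture(n); cv2.imwrite(f"pics/{n}0.png",c["color"][:,:,::-1]); np.savez(f"pics/{n}0.npz",**c)
    print({k:v for k,v in c.items() if k not in("color","depth")})
E
```

```text
pics
{'time_s': 0.0, 'joint_positions': array([-8.12172857e+01,  3.02794558e+01,  8.21571202e+01,  1.13495146e-04,
        6.76885366e+01, -1.02263003e+01]), 'qvel': array([ 0.06653525,  0.02396466,  0.00208204, -0.02826552,  0.01972053,
       -0.02451068]), 'tau': array([ 5.95215261e-04, -4.40044749e+01, -1.76589864e+01,  6.34678896e-02,
        5.82149264e-02, -1.42330159e-04]), 'position': array([ 0.20349736, -0.59016346,  0.22156231]), 'tcp_rot': array([[ 9.45467651e-01,  3.25715843e-01, -3.31601917e-04],
       [ 3.25715779e-01, -9.45465268e-01,  2.15830290e-03],
       [ 3.89475352e-04, -2.14861355e-03, -9.99997616e-01]]), 'force': array([0.02298422, 0.16359151, 0.89969217]), 'moment': array([-0.05090429, -0.0278465 ,  0.02887458]), 'opening': 0.9985118979124233}
{'fx': 443.266808435647, 'fy': 443.266808435647, 'cx': 271.0835723376352, 'cy': 206.70313364962436, 'k1': -0.03670064305025385, 'position': array([0.40245185, 0.01764385, 1.1510021 ]), 'rotation': array([[-3.66966758e-03,  9.90594892e-01, -1.36778265e-01],
       [-9.99744476e-01, -5.83381060e-04,  2.25974178e-02],
       [ 2.23050928e-02,  1.36826240e-01,  9.90343911e-01]])}
{'fx': 447.8861126732475, 'fy': 447.8861126732475, 'cx': 278.98291051816443, 'cy': 207.6192404517315, 'k1': 0.04608866645282385, 'position': array([ 0.37792995, -0.78736551,  0.73978474]), 'rotation': array([[ 0.97186101,  0.1662946 , -0.16683008],
       [-0.23437833,  0.61197342, -0.75535113],
       [-0.02351523,  0.77319767,  0.63372896]])}
```

View pics/top0.png

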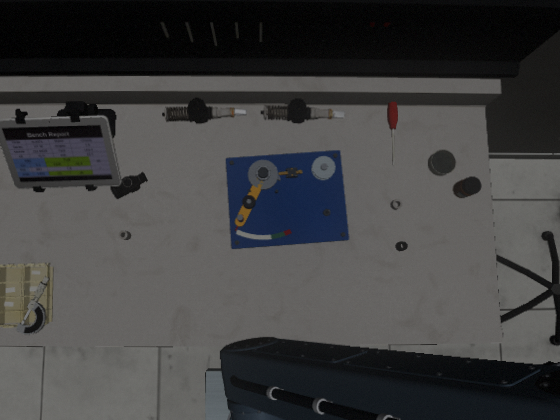

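View pics/side0.png

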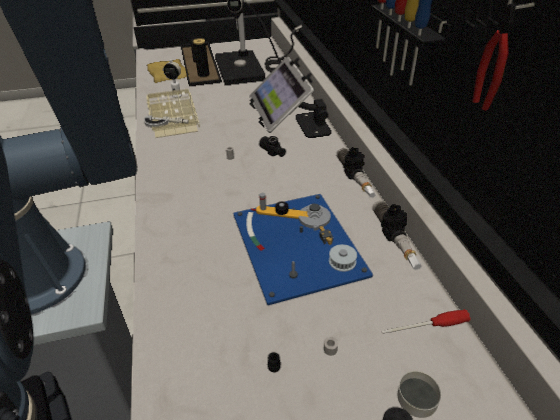

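```bash
cat > h.py <<'E'
import numpy as np,cv2
def K(c): return np.array([[c['fx'],0,c['cx']],[0,c['fy'],c['cy']],[0,0,1.]]),np.array([float(c['k1']),0,0,0])
def ray(c,u,v):
    k,d=K(c); p=cv2.undistortPoints(np.array([[[u,v]]],float),k,d)[0,0]
    return np.asarray(c['rotation'])@np.array([p[0],-p[1],-1.])
def onz(c,u,v,z):
    r=ray(c,u,v); o=np.asarray(c['position']); return o+r*(z-o[2])/r[2]
def proj(c,P):
    q=np.asarray(c['rotation']).T@(np.asarray(P)-np.asarray(c['position'])); k,d=K(c)
    x,y=q[0]/-q[2],-q[1]/-q[2]; f=1+float(c['k1'])*(x*x+y*y)
    return np.array([k[0,0]*x*f+k[0,2],k[1,1]*y*f+k[1,2]])
def wristcam(c,s):
    T=np.eye(4);T[:3,:3]=s['tcp_rot'];T[:3,3]=s['position'];T=T@c['T_tool_cam']
    c=dict(c);c['position']=T[:3,3];c['rotation']=T[:3,:3];return c
def crop(c,u0,v0,w,h,s,name,gain=1.0):
    im=c['color'][v0:v0+h,u0:u0+w,::-1]; im=np.clip(im*gain,0,255).astype(np.uint8)
    cv2.imwrite(name,cv2.resize(im,None,fx=s,fy=s,interpolation=cv2.INTER_CUBIC))
E
python3 - <<'E'
from h import *
t=np.load('pics/top0.npz');s=np.load('pics/side0.npz')
crop(t,215,140,145,115,5,'pics/t1.png',1.5)
crop(s,225,180,150,120,5,'pics/s1.png',1.3)
a=np.hstack([cv2.resize(c['color'][v-16:v+16,u-16:u+16,::-1],(260,260),interpolation=2) for c,u,v in[(t,125,235),(s,230,153),(t,395,204)]])
b=np.hstack([cv2.resize(c['color'][v-16:v+16,u-16:u+16,::-1],(260,260),interpolation=2) for c,u,v in[(s,331,346),(t,401,245),(s,274,362)]])
cv2.imwrite('pics/p1.png',np.vstack([a,b]))
print('plate corners',[onz(t,u,v,.012).round(4) for u,v in[(226,158),(340,151),(349,240),(231,248)]])
print(onz(t,125,235,.034),onz(s,230,147,.034),onz(t,395,204,.022),onz(s,331,341,.022),onz(t,401,245,.03),onz(s,274,356,.03))
E
```

```text
plate corners [array([0.6892, 0.1098, 0.012 ]), array([ 0.7089, -0.1918,  0.012 ]), array([ 0.4729, -0.2092,  0.012 ]), array([0.4532, 0.0946, 0.012 ])]
[0.48512158 0.35978922 0.034     ] [0.48938302 0.37004411 0.034     ] [ 0.56527991 -0.33014516  0.022     ] [ 0.5685497  -0.33391226  0.022     ] [ 0.45854257 -0.33878923  0.03      ] [ 0.45883207 -0.34295074  0.03      ]
```

View pics/t1.png

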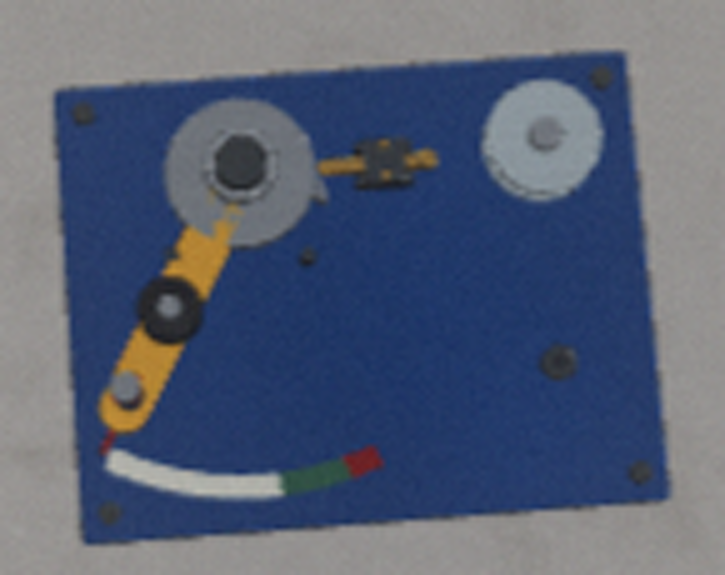

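View pics/s1.png

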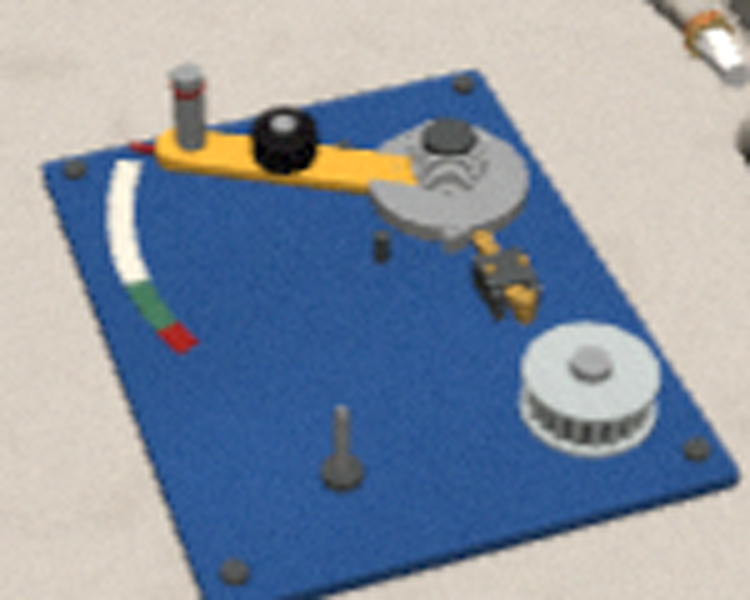

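View pics/p1.png

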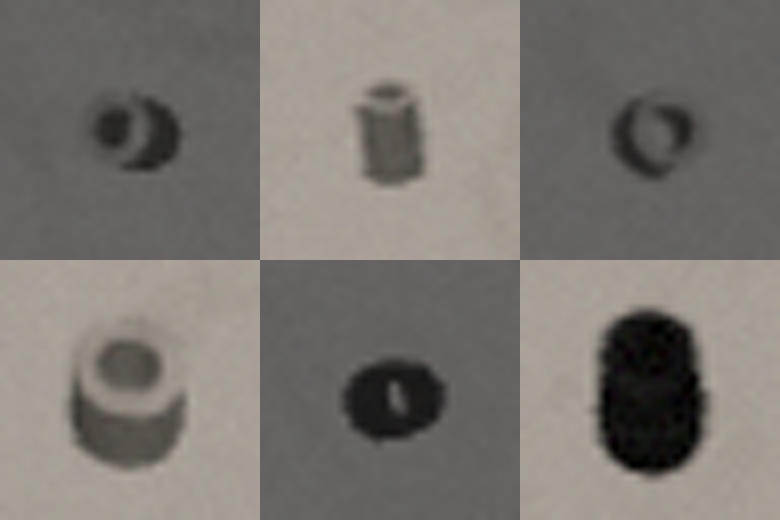

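```bash
python3 - <<'E'
from h import *
t=np.load('pics/top0.npz');s=np.load('pics/side0.npz')
print('bush',onz(t,122.9,235,.034),onz(s,229.75,148.1,.034))
print('pin base',onz(t,326.8,212.4,.03),'side collar',onz(s,225+341/5,180+468/5,.018),'tip',onz(s,225+341/5,180+408/5,.056))
print('post top',onz(t,215+127/5,140+387/5,.073),onz(s,225+188/5,180+73/5,.073))
print('hub top',onz(t,215+241/5,140+160/5,.053),onz(s,225+449/5,180+135/5,.053))
from rig import bot
print(bot.capture('wrist')['T_tool_cam'])
E
```

```text
bush [0.48512393 0.36507422 0.034     ] [0.48771567 0.36409957 0.034     ]
pin base [ 0.54248178 -0.15042924  0.03      ] side collar [ 0.54497762 -0.15278254  0.018     ] tip [ 0.54486347 -0.15375072  0.056     ]
post top [0.52498766 0.06815843 0.073     ] [0.52662272 0.0665604  0.073     ]
hub top [0.64267831 0.01220073 0.053     ] [0.64283778 0.0108123  0.053     ]
[[ 1.97574864e-04  9.62065141e-01  2.72819769e-01  7.34150692e-02]
 [ 9.99999957e-01 -1.30811110e-04 -2.62906337e-04  3.46282676e-04]
 [-2.17245165e-04  2.72819809e-01 -9.62065125e-01 -1.63277707e-01]
 [ 0.00000000e+00  0.00000000e+00  0.00000000e+00  1.00000000e+00]]
```

Emit:
{"method": "carry_out", "body": {"grip": [1,1,1,1,1,1,1,1,1,1,1,1], "slide": [[39,-24,0],[39,-24,0],[39,-24,0],[39,-24,0],[39,-24,0],[39,-24,0],[39,-24,0],[39,-24,0],[39,-24,0],[39,-24,0],[39,-24,0],[0,0,0]], "twist": [[0,0,0],[0,0,0],[0,0,0],[0,0,0],[0,0,0],[0,0,0],[0,0,0],[0,0,0],[0,0,0],[0,0,0],[0,0,0],[0,0,0]]}}

```text
time_s: 1.35
position: [0.534, -0.1894, 0.2181]
tcp_rot: [[0.948, 0.319, -0.001], [0.319, -0.948, 0.002], [-0.0, -0.002, -1.0]]
force: [-1.2, -0.5, 0.2]
opening: 1.0
```

```bash
cat > look.py <<'E'
from rig import bot
from h import *
import sys
def look(name,w='wrist'):
    s=bot.read_state(); c=bot.capture(w)
    if w=='wrist': c=wristcam(c,s)
    np.savez(f'pics/{name}.npz',**c); cv2.imwrite(f'pics/{name}.png',c['color'][:,:,::-1])
    print(s['time_s'],s['position'].round(4),s['tcp_rot'].round(4).tolist(),s['force'].round(2),s['opening']); return c,s
if __name__=='__main__': look(*sys.argv[1:])
E
python3 look.py w1
```

```text
1.35 [ 0.534  -0.1894  0.2181] [[0.9478, 0.3189, -0.0007], [0.3189, -0.9478, 0.0016], [-0.0001, -0.0018, -1.0]] [-1.2  -0.47  0.18] 0.9997115794644805
```

View pics/w1.png

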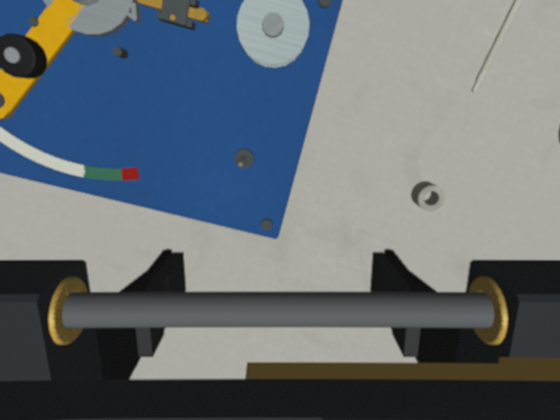

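```bash
python3 - <<'E'
from h import *
c=np.load('pics/w1.npz'); crop(c,215,130,60,55,10,'pics/w1c.png',1.5)
E
```

```text
(no output)
```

View pics/w1c.png

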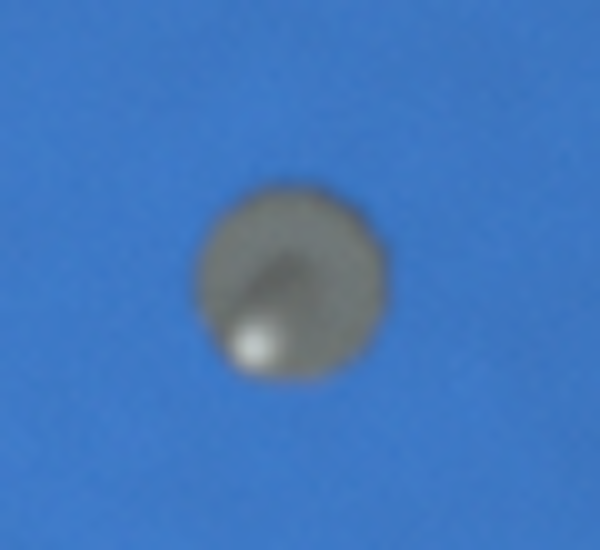

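```bash
python3 - <<'E'
from h import *
c=np.load('pics/w1.npz')
f=lambda x,y:(215+(x+.5)/10-.5,130+(y+.5)/10-.5)
print(onz(c,*f(292,284),.017),onz(c,*f(254,345),.056))
# width of collar check
print(np.linalg.norm(onz(c,*f(197,284),.017)-onz(c,*f(388,284),.017)))
E
```

```text
[ 0.5463742  -0.15091544  0.017     ] [ 0.5464409  -0.15103776  0.056     ]
0.018414726398799253
```

Emit:
{"method": "carry_out", "body": {"grip": [1,1,1,1,1,1,1,1,1,1,1,1], "slide": [[11,-45,0],[11,-45,0],[11,-45,0],[11,-45,0],[11,-45,0],[11,-45,0],[11,-45,0],[11,-45,0],[11,-45,0],[11,-45,0],[11,-45,0],[5,-20,0]], "twist": [[0,0,0],[0,0,0],[0,0,0],[0,0,0],[0,0,0],[0,0,0],[0,0,0],[0,0,0],[0,0,0],[0,0,0],[0,0,0],[0,0,0]]}}

```text
time_s: 2.6
position: [0.4931, 0.3356, 0.2136]
tcp_rot: [[0.956, 0.293, -0.004], [0.293, -0.956, -0.009], [-0.006, 0.007, -1.0]]
force: [-1.0, -1.2, 0.0]
opening: 1.006
```

Emit:
{"method": "carry_out", "body": {"grip": [1], "slide": [[0,0,0]], "twist": [[0,0,0]]}}

```text
time_s: 2.7
position: [0.4931, 0.3369, 0.2132]
tcp_rot: [[0.955, 0.295, -0.003], [0.295, -0.955, -0.009], [-0.006, 0.007, -1.0]]
force: [0.1, -1.1, 0.1]
opening: 1.0
```

```bash
python3 look.py w2
```

```text
2.7 [0.4931 0.3369 0.2132] [[0.9554, 0.2953, -0.0033], [0.2952, -0.9554, -0.0086], [-0.0057, 0.0073, -1.0]] [ 0.08 -1.11  0.09] 0.9995450391825996
```

View pics/w2.png

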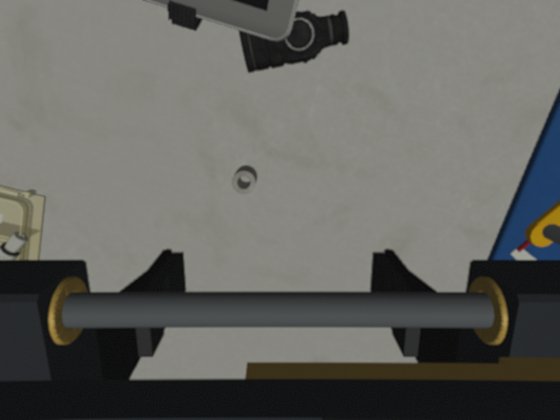

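```bash
python3 - <<'E'
from h import *
c=np.load('pics/w2.npz'); crop(c,220,155,50,50,10,'pics/w2c.png',1.5)
print(onz(c,243.5,183,.034),onz(c,300,40,.04))
d=c['depth'];print(d[183,243],d[40,300],d[10,240])
E
```

```text
[0.48715132 0.36611516 0.034     ] [0.61639118 0.35406646 0.04      ]
0.37134308 0.3073951 0.26490763
```

View pics/w2c.png

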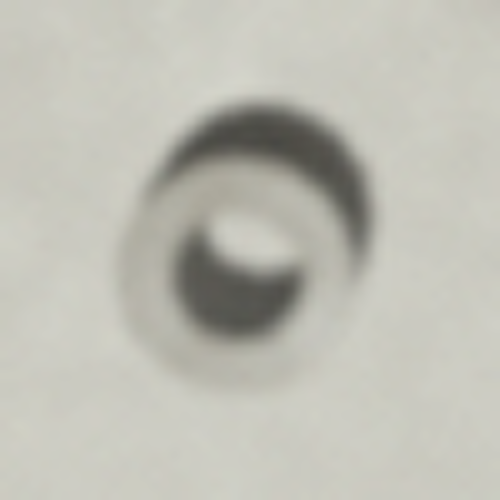

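```bash
cat > d.py <<'E'
import sys; from rig import bot; import numpy as np
from scipy.spatial.transform import Rotation as Ro
# args x y z [yaw deg of tool x]
def delta(P,yaw=None):
    s=bot.read_state();R=s['tcp_rot']
    if yaw is None: yaw=np.degrees(np.arctan2(R[1,0],R[0,0]))
    a=np.radians(yaw);Rt=np.array([[np.cos(a),np.sin(a),0],[np.sin(a),-np.cos(a),0],[0,0,-1]])
    print('t',round(s['time_s'],2),'pos',s['position'].round(4),'yaw',round(yaw,2),'F',s['force'].round(1),'op',round(s['opening'],3))
    print('slide mm',(R.T@(np.array(P)-s['position'])*1e3).round(1),'twist',Ro.from_matrix(R.T@Rt).as_rotvec().round(4))
if __name__=='__main__':
    a=list(map(float,sys.argv[1:])); delta(a[:3],a[3] if len(a)>3 else None)
E
python3 - <<'E'
from h import *
c=np.load('pics/w2.npz');print(onz(c,243.4,181.9,.034))
E
python3 d.py .4875 .366 .10
```

```text
[0.48811856 0.36648316 0.034     ]
t 2.75 pos [0.4931 0.3355 0.2131] yaw 17.11 F [ 0.1 -1.1 -0. ] op 0.998
slide mm [  4.4 -31.7 112.8] twist [0.008  0.0066 0.    ]
```

Emit:
{"method": "carry_out", "body": {"grip": [1,1,1,1], "slide": [[2,-11,38],[1,-11,38],[1,-10,36],[0,0,0]], "twist": [[0.008,0.006,0],[0,0,0],[0,0,0],[0,0,0]]}}

```text
time_s: 3.15
position: [0.492, 0.3591, 0.1]
tcp_rot: [[0.958, 0.286, 0.004], [0.286, -0.958, -0.002], [0.003, 0.003, -1.0]]
force: [-0.1, -0.1, -0.5]
opening: 1.002
```

```bash
python3 look.py w3; python3 d.py .488 .3662 .05
```

```text
3.15 [0.492  0.3591 0.1   ] [[0.9581, 0.2863, 0.0038], [0.2863, -0.9581, -0.0022], [0.003, 0.0032, -1.0]] [-0.14 -0.14 -0.52] 1.0019354926223345
t 3.2 pos [0.494  0.3594 0.1025] yaw 16.62 F [-0.1 -0.1  0.4] op 0.999
slide mm [-4.2 -8.3 52.5] twist [ 0.0029 -0.0077 -0.    ]
```

View pics/w3.png

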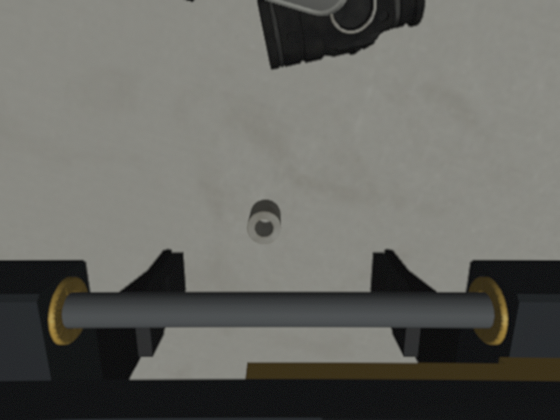

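```bash
cat >> h.py <<'E'
def toolpt(u,v,dz):  # point in tool coords with tool z = dz (m below TCP)
    from rig import bot
    import os,pickle
    if not os.path.exists('T.pkl'):
        c=bot.capture('wrist'); pickle.dump({k:c[k] for k in('T_tool_cam','fx','fy','cx','cy','k1')},open('T.pkl','wb'))
    c=pickle.load(open('T.pkl','rb'));T=c['T_tool_cam'];c['rotation']=T[:3,:3];c['position']=T[:3,3]
    return onz(c,u,v,dz)
E
python3 - <<'E'
from h import *
c=np.load('pics/w3.npz'); crop(c,235,190,60,60,10,'pics/w3c.png',1.5)
print(c['depth'][215:232,245],c['depth'][200:236:3,264])
print(toolpt(264,227.5,.067))
E
```

```text
[0.273051   0.27318105 0.27312878 0.27342403 0.2742584  0.2747796
 0.27330658 0.2749827  0.2754942  0.27500516 0.27415845 0.27507883
 0.2754568  0.27706456 0.27541268 0.2753759  0.27677307] [0.26586837 0.2572089  0.24960977 0.24281791 0.23766214 0.23871604
 0.23963286 0.2747307  0.2676969  0.26213732 0.25487402 0.24794993]
[-0.00237204 -0.00826564  0.067     ]
```

View pics/w3c.png

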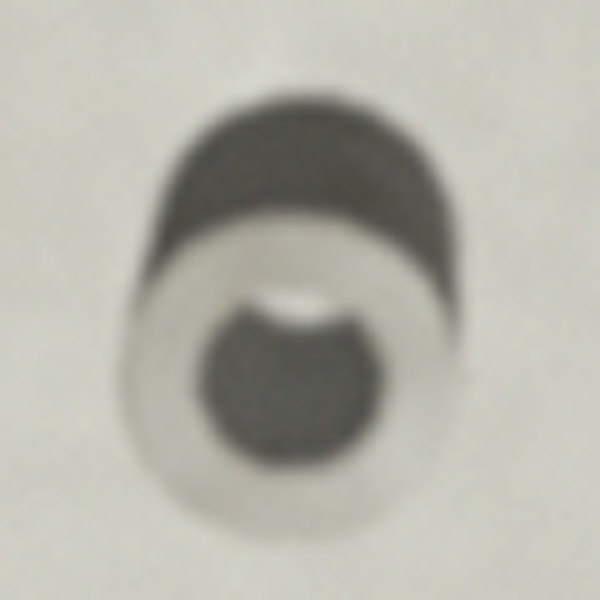

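Emit:
{"method": "carry_out", "body": {"grip": [1,1,1,1,1], "slide": [[-2,-8,25],[0,0,25],[0,0,20],[0,0,12],[0,0,0]], "twist": [[0,-0.003,0],[0,0,0],[0,0,0],[0,0,0],[0,0,0]]}}

```text
time_s: 3.75
position: [0.505, 0.3659, 0.0342]
tcp_rot: [[0.96, 0.279, 0.032], [0.279, -0.96, 0.01], [0.034, -0.0, -0.999]]
force: [-0.5, 0.2, -0.2]
opening: 1.001
```

```bash
python3 look.py w4; python3 d.py .488 .3662 .007;python3 d.py .488 .3662 .007
```

```text
3.75 [0.505  0.3659 0.0342] [[0.9597, 0.2793, 0.0321], [0.2792, -0.9602, 0.0098], [0.0336, -0.0004, -0.9994]] [-0.48  0.16 -0.15] 1.0007531957314755
t 3.8 pos [0.5057 0.3663 0.0351] yaw 16.22 F [ 0.1 -0.3  0.6] op 0.996
slide mm [-18.   -4.9  27.5] twist [-0.0007 -0.0356  0.    ]
t 3.8 pos [0.5057 0.3663 0.0351] yaw 16.22 F [ 0.1 -0.3  0.6] op 0.996
slide mm [-18.   -4.9  27.5] twist [-0.0007 -0.0356  0.    ]
```

View pics/w4.png

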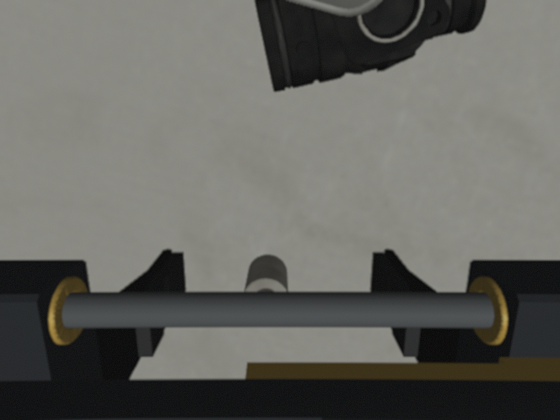

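Emit:
{"method": "carry_out", "body": {"grip": [1,1,1,1], "slide": [[-9,-3,1],[-9,-2,0],[0,0,0],[0,0,0]], "twist": [[0,-0.018,0],[0,-0.018,0],[0,0,0],[0,0,0]]}}

```text
time_s: 4.2
position: [0.488, 0.3668, 0.0383]
tcp_rot: [[0.96, 0.279, 0.003], [0.279, -0.96, 0.003], [0.004, -0.002, -1.0]]
force: [-0.4, -0.1, -0.1]
opening: 0.999
```

```bash
python3 look.py w5; python3 d.py .488 .3662 .007
```

```text
4.2 [0.488  0.3668 0.0383] [[0.9603, 0.279, 0.0029], [0.279, -0.9603, 0.0029], [0.0036, -0.002, -1.0]] [-0.37 -0.15 -0.15] 0.9989742008502318
t 4.25 pos [0.4879 0.3668 0.0383] yaw 16.2 F [0.9 0.6 0.8] op 0.998
slide mm [-0.2  0.7 31.3] twist [-0.002  -0.0035  0.    ]
```

View pics/w5.png

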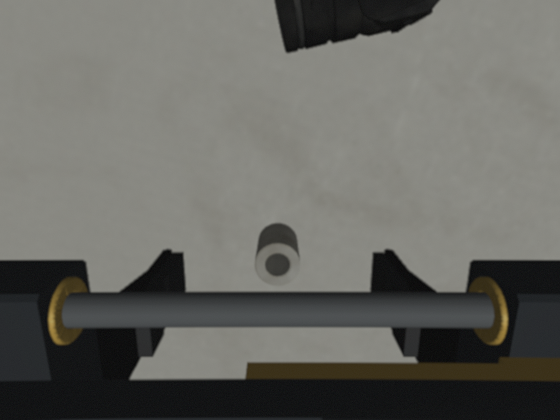

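```bash
python3 -c "
from h import *
print(toolpt(277.3,264.5,.004))"
```

```text
[-0.00029764  0.00030934  0.004     ]
```

Emit:
{"method": "carry_out", "body": {"grip": [1,1,1,1,1], "slide": [[0,0,8],[0,0,8],[0,0,8],[0,0,6],[0,0,0]], "twist": [[0,-0.004,0],[0,0,0],[0,0,0],[0,0,0],[0,0,0]]}}

```text
time_s: 4.75
position: [0.4877, 0.3669, 0.005]
tcp_rot: [[0.96, 0.279, -0.002], [0.279, -0.96, 0.001], [-0.002, -0.002, -1.0]]
force: [1.1, -0.7, 0.2]
opening: 1.0
```

```bash
python3 look.py w6; python3 d.py .488 .3662 .007
```

```text
4.75 [0.4877 0.3669 0.005 ] [[0.9602, 0.2793, -0.002], [0.2793, -0.9602, 0.0013], [-0.0016, -0.0018, -1.0]] [ 1.12 -0.71  0.21] 0.9995019734802014
t 4.8 pos [0.4879 0.3669 0.0053] yaw 16.22 F [-0.8  0.7  0.4] op 0.998
slide mm [-0.1  0.7 -1.7] twist [-0.0019  0.0012 -0.    ]
```

View pics/w6.png

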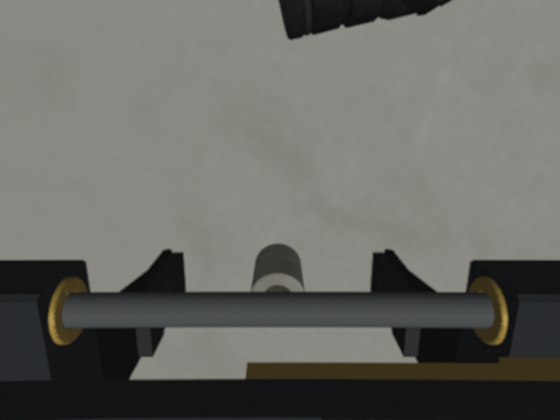

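Emit:
{"method": "carry_out", "body": {"grip": [-1,-1,-1,-1,-1,-1,-1,-1], "slide": [[0,0,-1],[0,0,0],[0,0,0],[0,0,0],[0,0,0],[0,0,0],[0,0,0],[0,0,0]], "twist": [[0,0,0],[0,0,0],[0,0,0],[0,0,0],[0,0,0],[0,0,0],[0,0,0],[0,0,0]]}}

```text
time_s: 5.6
position: [0.4887, 0.3674, 0.0075]
tcp_rot: [[0.96, 0.279, 0.0], [0.279, -0.96, 0.002], [0.001, -0.002, -1.0]]
force: [0.3, -0.4, -0.5]
opening: 0.357
```

```bash
python3 d.py .488 .3662 .13 14.6
```

```text
t 5.6 pos [0.4887 0.3674 0.0075] yaw 14.6 F [ 0.3 -0.4 -0.5] op 0.357
slide mm [  -0.9    0.6 -122.5] twist [-0.0023 -0.0011  0.0283]
```

Emit:
{"method": "carry_out", "body": {"grip": [-1,-1,-1,-1,-1,-1], "slide": [[0,0,0],[0,0,0],[0,0,0],[0,0,0],[0,0,0],[0,0,0]], "twist": [[0,0,0],[0,0,0],[0,0,0],[0,0,0],[0,0,0],[0,0,0]]}}

```text
time_s: 6.2
position: [0.4888, 0.3674, 0.0076]
tcp_rot: [[0.96, 0.279, 0.001], [0.279, -0.96, 0.003], [0.001, -0.002, -1.0]]
force: [-0.2, 0.1, -0.7]
opening: 0.237
```

```bash
python3 d.py .488 .3662 .13
```

```text
t 6.2 pos [0.4888 0.3674 0.0076] yaw 16.22 F [-0.2  0.1 -0.7] op 0.237
slide mm [  -1.     0.7 -122.4] twist [-0.0023 -0.0012  0.    ]
```

Emit:
{"method": "carry_out", "body": {"grip": [-1,-1,-1,-1,-1,-1,-1,-1], "slide": [[0,0,-5],[0,0,-15],[0,0,-25],[0,0,-25],[0,0,-25],[0,0,-20],[0,0,0],[0,0,0]], "twist": [[0,0,0],[0,0,0],[0,0,0],[0,0,0],[0,0,0],[0,0,0],[0,0,0],[0,0,0]]}}

```text
time_s: 7.0
position: [0.4885, 0.367, 0.132]
tcp_rot: [[0.96, 0.279, 0.002], [0.279, -0.96, 0.003], [0.003, -0.003, -1.0]]
force: [-0.1, 1.0, -0.9]
opening: 0.237
```

```bash
python3 look.py w7; python3 d.py .546 -.151 .13 16.2
```

```text
7.0 [0.4885 0.367  0.132 ] [[0.9601, 0.2795, 0.0021], [0.2795, -0.9601, 0.0033], [0.0029, -0.0025, -1.0]] [-0.14  1.01 -0.93] 0.23678092547692897
t 7.05 pos [0.4887 0.3672 0.1319] yaw 16.2 F [ 0.4  0.2 -0.4] op 0.242
slide mm [-8.980e+01  5.135e+02  3.000e-01] twist [-0.0026 -0.0033  0.0005]
```

View pics/w7.png

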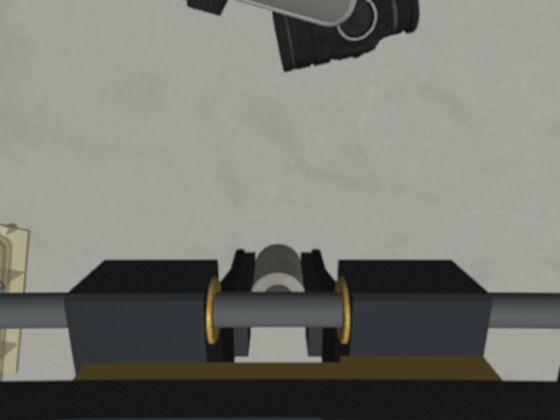

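```bash
python3 - <<'E'
from h import *
c=np.load('pics/w7.npz'); crop(c,240,235,80,60,10,'pics/w7c.png',1.5)
print(toolpt(278,244,.0076),toolpt(278,245,.0076), toolpt(278.5,274.5,-.0264))
E
```

```text
[0.0088112  0.00064517 0.0076    ] [0.00829709 0.00064541 0.0076    ] [ 0.00882594  0.0008014  -0.0264    ]
```

View pics/w7c.png

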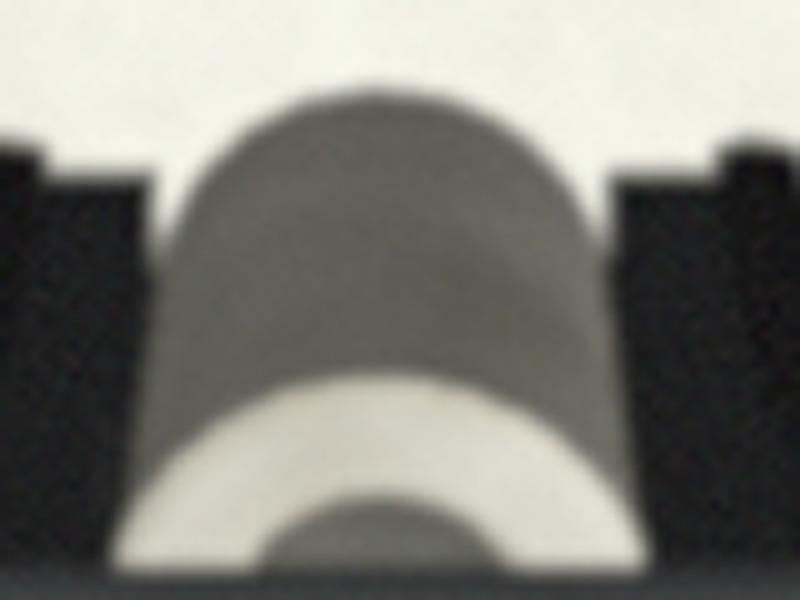

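Emit:
{"method": "carry_out", "body": {"grip": [-1,-1,-1,-1,-1,-1,-1,-1,-1,-1,-1,-1], "slide": [[-4,25,0],[-8,45,0],[-8,45,0],[-8,45,0],[-8,45,0],[-8,45,0],[-8,45,0],[-8,45,0],[-8,45,0],[-8,45,0],[-4,25,0],[0,0,0]], "twist": [[0,0,0],[0,0,0],[0,0,0],[0,0,0],[0,0,0],[0,0,0],[0,0,0],[0,0,0],[0,0,0],[0,0,0],[0,0,0],[0,0,0]]}}

```text
time_s: 8.25
position: [0.5356, -0.108, 0.1158]
tcp_rot: [[0.959, 0.284, -0.017], [0.284, -0.959, 0.006], [-0.015, -0.01, -1.0]]
force: [-0.3, 0.8, -0.5]
opening: 0.238
```

```bash
python3 d.py .546 -.151 .13 16.2
```

```text
t 8.25 pos [ 0.5356 -0.108   0.1158] yaw 16.2 F [-0.3  0.8 -0.5] op 0.238
slide mm [ -2.4  44.  -14.6] twist [-0.0102  0.0147  0.005 ]
```

Emit:
{"method": "carry_out", "body": {"grip": [-1,-1,-1,-1,-1], "slide": [[0,15,0],[0,15,0],[-1,14,0],[0,0,0],[0,0,0]], "twist": [[-0.005,0.007,0.0025],[-0.005,0.007,0.0025],[0,0,0],[0,0,0],[0,0,0]]}}

```text
time_s: 8.75
position: [0.5457, -0.1503, 0.1128]
tcp_rot: [[0.96, 0.281, -0.006], [0.281, -0.96, 0.003], [-0.004, -0.005, -1.0]]
force: [0.4, 0.4, -0.4]
opening: 0.241
```

```bash
python3 d.py .546 -.151 .115 16.2
```

```text
t 8.75 pos [ 0.5457 -0.1503  0.1128] yaw 16.2 F [ 0.4  0.4 -0.4] op 0.241
slide mm [ 0.1  0.7 -2.2] twist [-0.0047  0.0045  0.0018]
```

Emit:
{"method": "carry_out", "body": {"grip": [-1,-1], "slide": [[1,0.5,0],[0,0,0]], "twist": [[-0.005,0.005,0],[0,0,0]]}}

```text
time_s: 8.95
position: [0.5467, -0.1492, 0.1129]
tcp_rot: [[0.959, 0.282, 0.001], [0.282, -0.959, 0.0], [0.001, -0.0, -1.0]]
force: [-0.3, -0.6, -0.1]
opening: 0.238
```

```bash
python3 look.py w8; python3 d.py .5475 -.151 .115 16.2; python3 - <<'E'
from h import *
c=np.load('pics/w8.npz'); crop(c,240,195,80,60,10,'pics/w8c.png',1.5)
E
```

```text
8.95 [ 0.5467 -0.1492  0.1129] [[0.9594, 0.282, 0.0006], [0.282, -0.9594, 0.0003], [0.0006, -0.0001, -1.0]] [-0.28 -0.61 -0.08] 0.23832812939664963
t 9.0 pos [ 0.5467 -0.1492  0.1129] yaw 16.2 F [ 0.9 -0.5 -0.3] op 0.236
slide mm [ 0.3  2.  -2.1] twist [-0.0001 -0.0006  0.0032]
```

View pics/w8c.png

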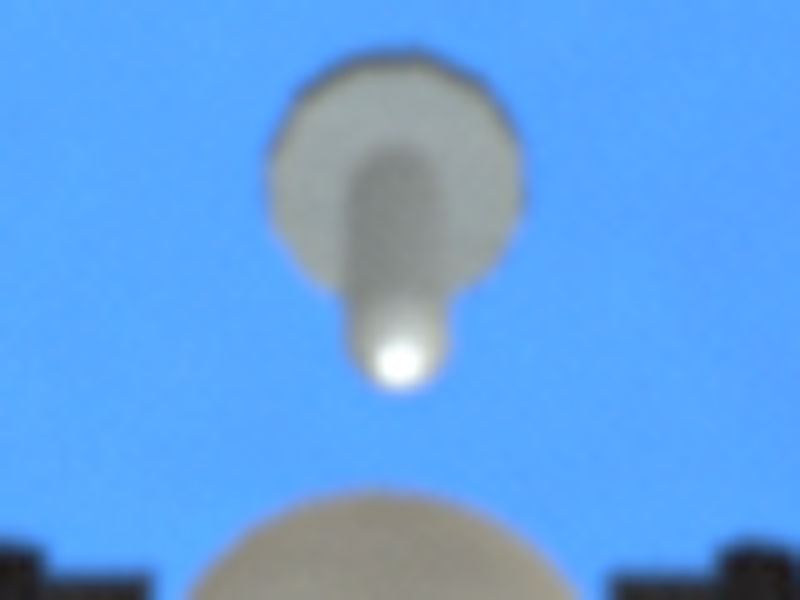

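```bash
python3 - <<'E'
from h import *
print(toolpt(279.25,212.55,.095),toolpt(279.55,230.5,.057))
print('bush bottom far rim',toolpt(278.0,243.9,.0076),'top far rim',toolpt(277.9,272.2,-.0264))
# side views of jaws: inner pads at col 240+15.5 and 240+61 row 252
E
```

```text
[-0.00039148  0.0016463   0.095     ] [-0.00102147  0.00166433  0.057     ]
bush bottom far rim [0.00886257 0.00064514 0.0076    ] top far rim [ 0.00981517  0.00056368 -0.0264    ]
```

Emit:
{"method": "carry_out", "body": {"grip": [-1,-1,-1,-1,-1,-1,-1,-1,-1], "slide": [[-0.3,1,4],[0,0,6],[0,0,6],[0,0,6],[0,0,6],[0,0,6],[0,0,4],[0,0,0],[0,0,0]], "twist": [[0,0,0],[0,0,0],[0,0,0],[0,0,0],[0,0,0],[0,0,0],[0,0,0],[0,0,0],[0,0,0]]}}

```text
time_s: 9.9
position: [0.546, -0.1489, 0.0706]
tcp_rot: [[0.959, 0.283, -0.001], [0.283, -0.959, 0.001], [-0.001, -0.002, -1.0]]
force: [-0.5, 0.3, -0.4]
opening: 0.244
```

```bash
python3 look.py w9; python3 look.py sd9 side; python3 d.py .5464 -.1502 .070 16.4; python3 - <<'E'
from h import *
c=np.load('pics/w9.npz'); crop(c,240,190,80,60,10,'pics/w9c.png',1.5)
c=np.load('pics/sd9.npz');  crop(c,260,220,60,60,10,'pics/sd9c.png',1.5)
E
```

```text
9.9 [ 0.546  -0.1489  0.0706] [[0.959, 0.2834, -0.0015], [0.2834, -0.959, 0.0014], [-0.001, -0.0018, -1.0]] [-0.46  0.27 -0.38] 0.24448506081410049
9.95 [ 0.546  -0.149   0.0707] [[0.959, 0.2834, -0.0014], [0.2834, -0.959, 0.0014], [-0.001, -0.0017, -1.0]] [ 0.92  0.46 -0.76] 0.23671561264533755
t 10.0 pos [ 0.5461 -0.149   0.0709] yaw 16.4 F [-0.2  0.1 -0.3] op 0.242
slide mm [-0.   1.3  0.9] twist [-0.0015  0.0008  0.0011]
```

View pics/w9c.png

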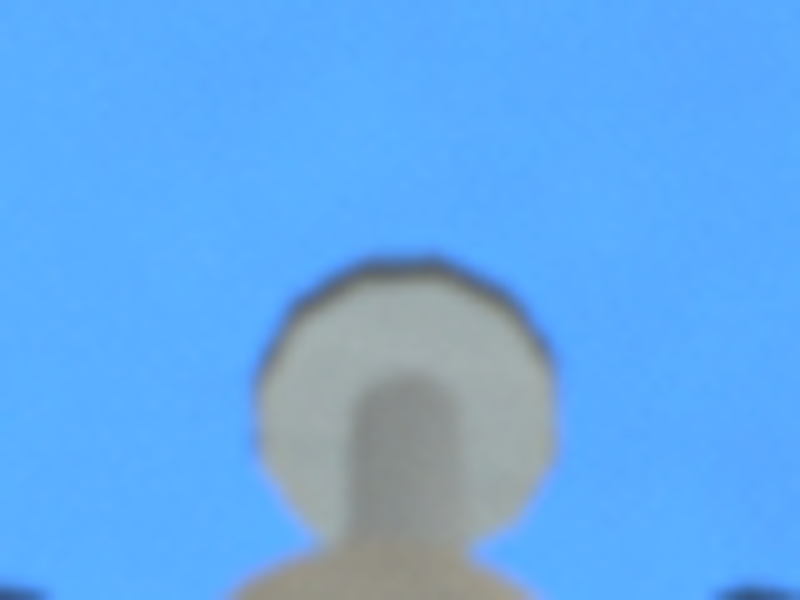

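View pics/sd9c.png

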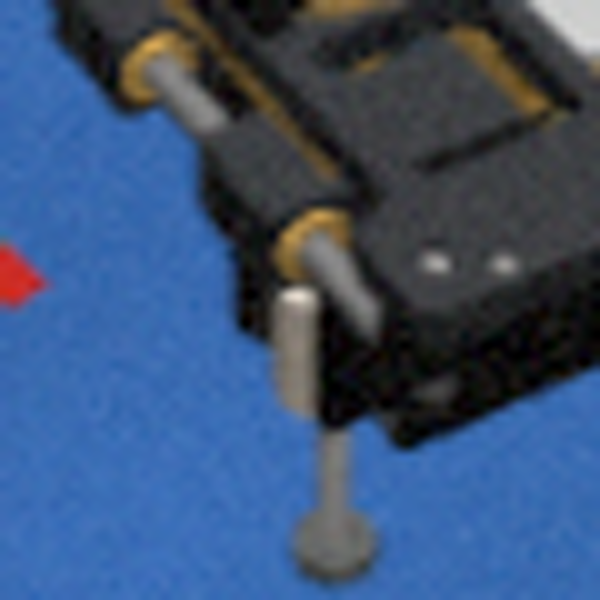

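```bash
python3 - <<'E'
from h import *
print(toolpt(280.05,231.05,.0526),toolpt(280.3,238,.035))
E
```

```text
[0.00011593 0.00194151 0.0526    ] [0.00200935 0.00196356 0.035     ]
```

Emit:
{"method": "carry_out", "body": {"grip": [-1,-1], "slide": [[1.5,1.5,0],[0,0,0]], "twist": [[-0.0015,0.001,0],[0,0,0]]}}

```text
time_s: 10.2
position: [0.5485, -0.1503, 0.0714]
tcp_rot: [[0.959, 0.283, 0.002], [0.283, -0.959, -0.001], [0.001, 0.001, -1.0]]
force: [-0.0, 0.0, -0.6]
opening: 0.24
```

```bash
python3 look.py w10; python3 look.py sd10 side; python3 d.py .5475 -.1502 .070 16.4; python3 - <<'E'
from h import *
c=np.load('pics/w10.npz'); crop(c,240,190,80,60,10,'pics/w10c.png',1.5)
c=np.load('pics/sd10.npz');  crop(c,260,220,60,60,10,'pics/sd10c.png',1.5)
E
```

```text
10.2 [ 0.5485 -0.1503  0.0714] [[0.959, 0.2835, 0.0015], [0.2835, -0.959, -0.0006], [0.0013, 0.001, -1.0]] [-0.    0.02 -0.56] 0.23989657076201804
10.25 [ 0.5483 -0.1502  0.0714] [[0.959, 0.2835, 0.0012], [0.2835, -0.959, -0.0005], [0.0011, 0.0008, -1.0]] [ 0.34 -0.69 -1.02] 0.24031955372257358
t 10.3 pos [ 0.5482 -0.1501  0.0714] yaw 16.4 F [ 0.2 -0.3 -0.3] op 0.236
slide mm [-0.7 -0.1  1.4] twist [ 0.0005 -0.0008  0.0012]
```

View pics/w10c.png

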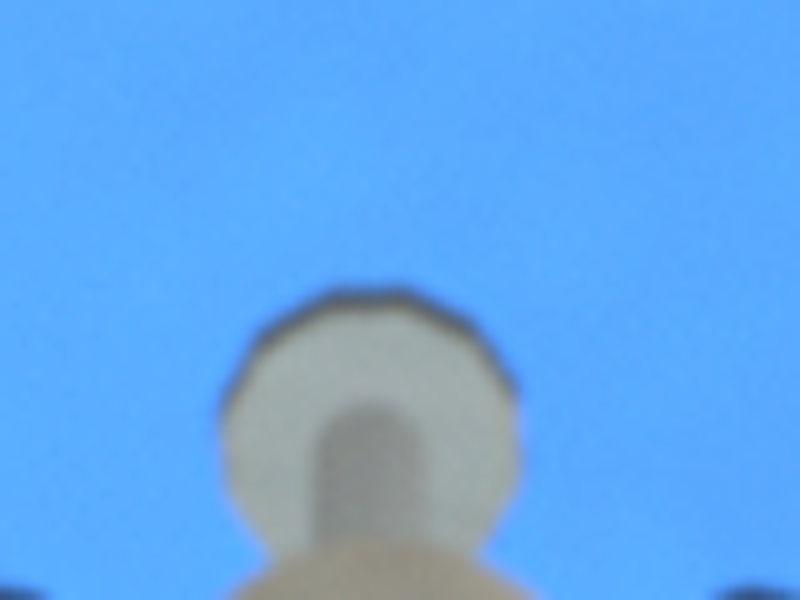

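View pics/sd10c.png

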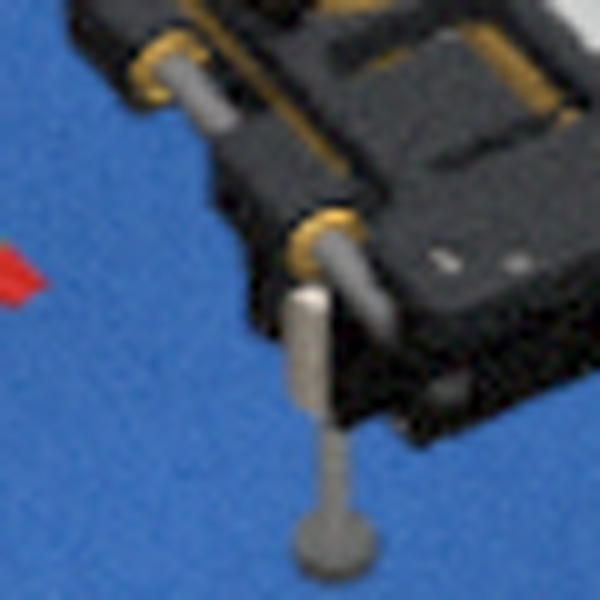

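```bash
python3 - <<'E'
from h import *
print(toolpt(276.65,234.0,.0534))
E
```

```text
[-0.00204482 -0.00011335  0.0534    ]
```

Emit:
{"method": "carry_out", "body": {"grip": [-1,-1,-1,-1,-1], "slide": [[-0.6,-0.6,0],[0,0,4],[0,0,4],[0,0,4],[0,0,0]], "twist": [[0,0,0],[0,0,0],[0,0,0],[0,0,0],[0,0,0]]}}

```text
time_s: 10.8
position: [0.5472, -0.1496, 0.0585]
tcp_rot: [[0.959, 0.284, 0.001], [0.284, -0.959, -0.0], [0.001, 0.001, -1.0]]
force: [0.7, -0.1, -1.8]
opening: 0.24
```

```bash
python3 look.py w11; python3 look.py sd11 side; python3 d.py .5475 -.1502 .070 16.4; python3 - <<'E'
from h import *
c=np.load('pics/w11.npz'); crop(c,240,190,80,60,10,'pics/w11c.png',1.5)
c=np.load('pics/sd11.npz');  crop(c,260,220,60,60,10,'pics/sd11c.png',1.5)
E
```

```text
10.8 [ 0.5472 -0.1496  0.0585] [[0.959, 0.2835, 0.001], [0.2835, -0.959, -0.0003], [0.0008, 0.0006, -1.0]] [ 0.73 -0.07 -1.83] 0.23984968798847256
10.85 [ 0.5474 -0.1496  0.0587] [[0.959, 0.2835, 0.0012], [0.2835, -0.959, -0.0004], [0.0011, 0.0008, -1.0]] [ 0.59 -0.85 -1.41] 0.23598896099411396
t 10.9 pos [ 0.5476 -0.1497  0.0589] yaw 16.4 F [ 0.6  0.4 -0.2] op 0.242
slide mm [ -0.2   0.4 -11.1] twist [ 0.0012 -0.0015  0.0012]
```

View pics/w11c.png

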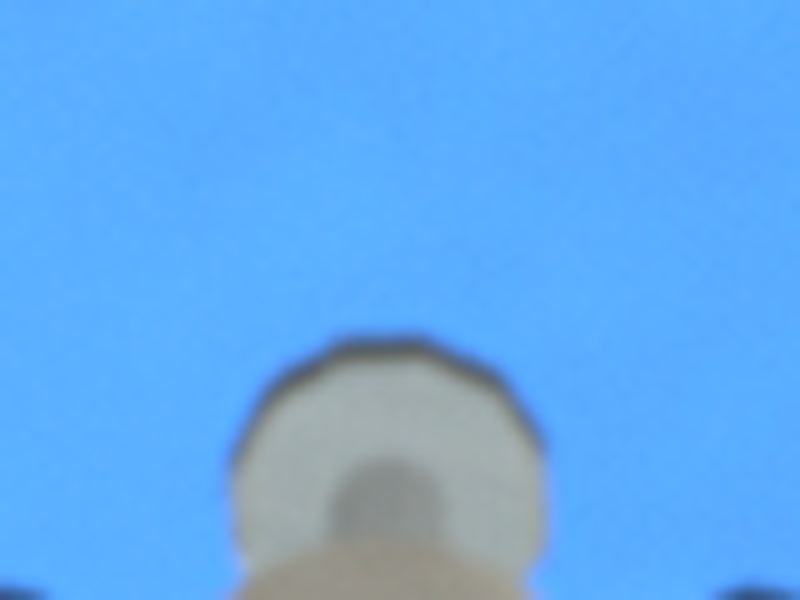

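View pics/sd11c.png

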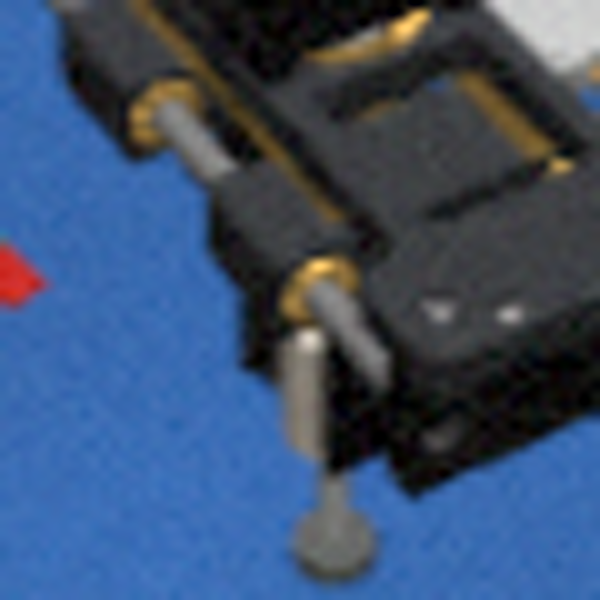

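Emit:
{"method": "carry_out", "body": {"grip": [-1,-1,-1,-1], "slide": [[0,0,4],[0,0,4],[0,0,4],[0,0,0]], "twist": [[0,0,0],[0,0,0],[0,0,0],[0,0,0]]}}

```text
time_s: 11.3
position: [0.5478, -0.1499, 0.0461]
tcp_rot: [[0.959, 0.283, 0.002], [0.283, -0.959, -0.001], [0.002, 0.001, -1.0]]
force: [0.6, 0.3, -0.7]
opening: 0.238
```

Emit:
{"method": "carry_out", "body": {"grip": [-1,-1,-1,-1,-1,-1], "slide": [[0,0,4],[0,0,4],[0,0,4],[0,0,4],[0,0,2],[0,0,0]], "twist": [[0,0,0],[0,0,0],[0,0,0],[0,0,0],[0,0,0],[0,0,0]]}}

```text
time_s: 11.9
position: [0.5478, -0.1498, 0.0261]
tcp_rot: [[0.959, 0.284, 0.002], [0.284, -0.959, -0.001], [0.002, 0.001, -1.0]]
force: [0.4, -0.4, -0.5]
opening: 0.24
```

```bash
python3 look.py w12; python3 look.py sd12 side; python3 - <<'E'
from h import *
c=np.load('pics/w12.npz'); crop(c,240,190,80,80,7,'pics/w12c.png',1.5)
c=np.load('pics/sd12.npz');  crop(c,260,220,60,60,9,'pics/sd12c.png',1.5)
cv2.imwrite('pics/c12.png',np.hstack([cv2.resize(cv2.imread('pics/w12c.png'),(390,390)),cv2.resize(cv2.imread('pics/sd12c.png'),(390,390))]))
E
```

```text
11.9 [ 0.5478 -0.1498  0.0261] [[0.959, 0.2835, 0.0018], [0.2835, -0.959, -0.0007], [0.0016, 0.0012, -1.0]] [ 0.42 -0.45 -0.52] 0.2395529237128938
11.95 [ 0.5479 -0.1499  0.0262] [[0.959, 0.2835, 0.002], [0.2835, -0.959, -0.0008], [0.0017, 0.0013, -1.0]] [ 0.89  0.75 -0.41] 0.23658840395915554
```

View pics/c12.png

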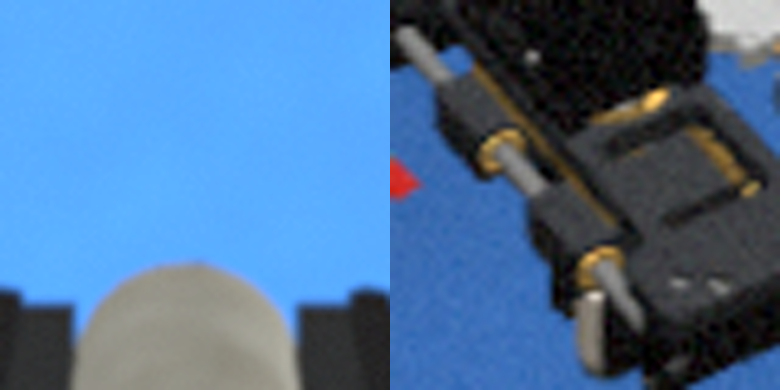

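Emit:
{"method": "carry_out", "body": {"grip": [-1,-1,1,1,1,1,1,1,1,1], "slide": [[0,0,1],[0,0,0],[0,0,0],[0,0,0],[0,0,0],[0,0,0],[0,0,0],[0,0,0],[0,0,0],[0,0,0]], "twist": [[0,0,0],[0,0,0],[0,0,0],[0,0,0],[0,0,0],[0,0,0],[0,0,0],[0,0,0],[0,0,0],[0,0,0]]}}

```text
time_s: 13.0
position: [0.5488, -0.1503, 0.0264]
tcp_rot: [[0.959, 0.284, 0.004], [0.284, -0.959, -0.002], [0.004, 0.003, -1.0]]
force: [0.0, -0.1, -0.6]
opening: 0.885
```

```bash
python3 d.py .5478 -.1498 .13 16.4
```

```text
t 13.0 pos [ 0.5488 -0.1503  0.0264] yaw 16.4 F [ 0.  -0.1 -0.6] op 0.885
slide mm [  -0.4   -0.4 -103.6] twist [ 0.0032 -0.0037  0.0013]
```

Retreat straight up.

Emit:
{"method": "carry_out", "body": {"grip": [1,1,1,1,1,1,1,1,1,1,1], "slide": [[0,0,-8],[0,0,-10],[0,0,-10],[0,0,-10],[0,0,-12],[0,0,-12],[0,0,-15],[0,0,-15],[0,0,-15],[0,0,0],[0,0,0]], "twist": [[0,0,0],[0,0,0],[0,0,0],[0,0,0],[0,0,0],[0,0,0],[0,0,0],[0,0,0],[0,0,0],[0,0,0],[0,0,0]]}}

```text
time_s: 14.1
position: [0.5492, -0.1504, 0.1458]
tcp_rot: [[0.959, 0.284, 0.01], [0.284, -0.959, -0.005], [0.008, 0.007, -1.0]]
force: [0.5, -0.1, 0.2]
opening: 0.998
```

```bash
python3 look.py w13; python3 look.py sd13 side; python3 - <<'E'
from h import *
c=np.load('pics/w13.npz'); crop(c,240,190,80,80,7,'pics/w13c.png',1.2)
c=np.load('pics/sd13.npz');  crop(c,225,180,150,120,5,'pics/sd13c.png',1.3)
E
```

```text
14.1 [ 0.5492 -0.1504  0.1458] [[0.9589, 0.2836, 0.0098], [0.2837, -0.9589, -0.0047], [0.0081, 0.0073, -0.9999]] [ 0.54 -0.1   0.22] 0.9984366843325228
14.15 [ 0.5493 -0.1505  0.1458] [[0.9589, 0.2836, 0.0101], [0.2837, -0.9589, -0.0048], [0.0083, 0.0075, -0.9999]] [ 0.75 -0.19  0.37] 1.001530757786887
```

View pics/w13c.png

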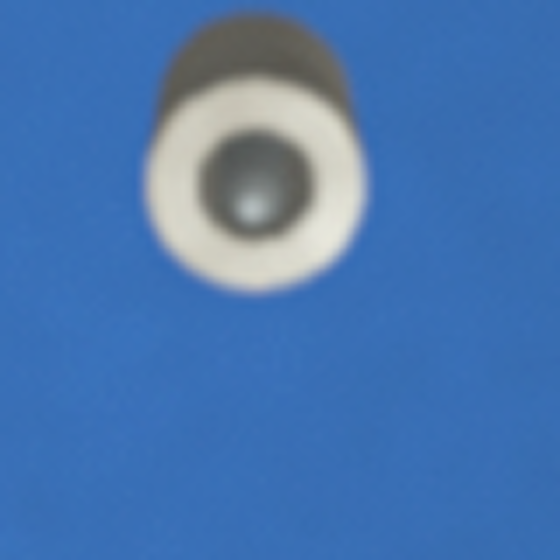

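View pics/sd13c.png

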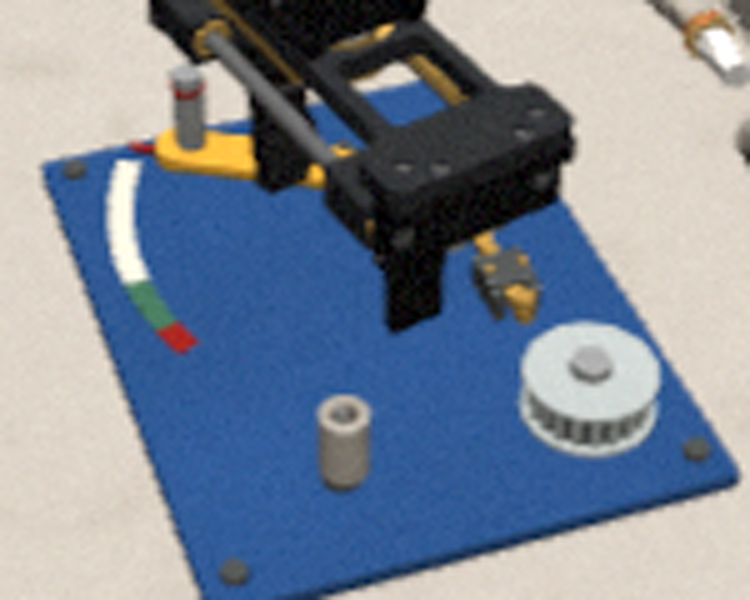

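```bash
python3 d.py .528 .060 .15 0
```

```text
t 14.2 pos [ 0.5491 -0.1504  0.1453] yaw 0.0 F [ 0.6 -0.   0.7] op 1.001
slide mm [  39.5 -207.7   -5.9] twist [ 0.0056 -0.0085  0.2876]
```

Emit:
{"method": "carry_out", "body": {"grip": [1,1,1,1,1,1,1,1,1,1,1], "slide": [[0,0,-4],[0,0,0],[0,0,0],[-3,-30,0],[-3,-30,0],[-3,-30,0],[-3,-30,0],[-3,-30,0],[-3,-30,0],[-2,-25,0],[0,0,0]], "twist": [[0.005,-0.008,0.1],[0,0,0.1],[0,0,0.09],[0,0,0],[0,0,0],[0,0,0],[0,0,0],[0,0,0],[0,0,0],[0,0,0],[0,0,0]]}}

```text
time_s: 15.3
position: [0.5262, 0.0617, 0.1393]
tcp_rot: [[1.0, -0.02, -0.019], [-0.02, -1.0, 0.004], [-0.019, -0.004, -1.0]]
force: [0.7, -0.3, 0.8]
opening: 0.999
```

```bash
python3 d.py .528 .068 .14 0
```

```text
t 15.3 pos [0.5262 0.0617 0.1393] yaw 0.0 F [ 0.7 -0.3  0.8] op 0.999
slide mm [ 1.6 -6.3 -0.7] twist [-0.0037  0.0192 -0.0199]
```

Emit:
{"method": "carry_out", "body": {"grip": [1,1,1,1], "slide": [[1,-3,0],[1,-3,0],[0,0,0],[0,0,0]], "twist": [[-0.002,0.01,-0.01],[-0.002,0.009,-0.009],[0,0,0],[0,0,0]]}}

```text
time_s: 15.7
position: [0.528, 0.0662, 0.1377]
tcp_rot: [[1.0, -0.0, -0.001], [-0.0, -1.0, -0.001], [-0.001, 0.001, -1.0]]
force: [-0.8, -0.6, -0.6]
opening: 0.998
```

```bash
python3 look.py w14; python3 d.py .528 .068 .14 0
```

```text
15.7 [0.528  0.0662 0.1377] [[1.0, -0.0001, -0.0015], [-0.0001, -1.0, -0.0015], [-0.0015, 0.0015, -1.0]] [-0.8  -0.62 -0.55] 0.9982966471925665
t 15.75 pos [0.5281 0.0661 0.1377] yaw 0.0 F [0.3 0.3 0.7] op 1.002
slide mm [-0.1 -1.9 -2.3] twist [ 0.0015  0.0014 -0.0003]
```

View pics/w14.png

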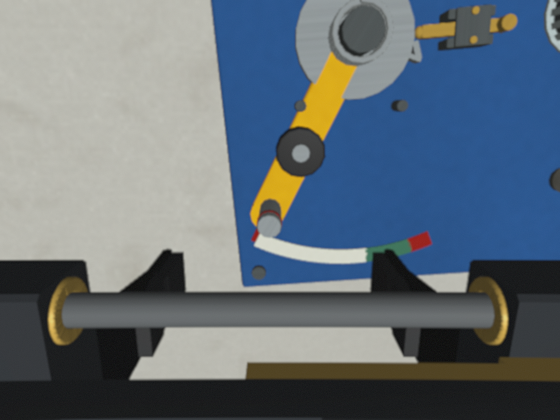

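```bash
python3 - <<'E'
from h import *
c=np.load('pics/w14.npz')
p=toolpt(268.5,227,.065);h=toolpt(363,28,.085)
R=c['rotation']
print(p,h)
for n,q in(('post',p),('hub',h)):
    print(n,[.528+q[0],.0661-q[1]])
d=(p-h)[:2]*[1,-1];print(np.linalg.norm(d),np.degrees(np.arctan2(d[1],d[0])))
# band
for u,v in[(260,240),(365,256),(410,248),(430,239)]:
    q=toolpt(u,v,.1257);w=np.array([.528+q[0],.0661-q[1]]);e=w-[.528+h[0],.0661-h[1]];print(w,np.linalg.norm(e),np.degrees(np.arctan2(e[1],e[0])))
E
```

```text
[-0.00137886 -0.00532422  0.065     ] [0.11712474 0.05145631 0.085     ]
post [np.float64(0.526621136491548), np.float64(0.07142422008950418)]
hub [np.float64(0.6451247429434072), np.float64(0.014643688528354265)]
0.1314044653216316 154.3987744618435
[0.49561069 0.07993101] 0.1631468215012863 156.4108641327898
[ 0.48168756 -0.00624845] 0.16476708761947337 -172.71540122434382
[ 0.48877162 -0.04239667] 0.16643287275493618 -159.9571453452244
[ 0.49658522 -0.05774349] 0.1652389007693454 -154.0188201002223
```

Emit:
{"method": "carry_out", "body": {"grip": [1,1,1,1,1,1,1,1,1,1,1,1], "slide": [[-1.4,-5.3,5],[0,0,8],[0,0,8],[0,0,8],[0,0,8],[0,0,8],[0,0,8],[0,0,8],[0,0,8],[0,0,8],[0,0,0],[0,0,0]], "twist": [[0,0,0],[0,0,0],[0,0,0],[0,0,0],[0,0,0],[0,0,0],[0,0,0],[0,0,0],[0,0,0],[0,0,0],[0,0,0],[0,0,0]]}}

```text
time_s: 16.95
position: [0.5264, 0.0703, 0.0526]
tcp_rot: [[1.0, -0.003, -0.003], [-0.003, -1.0, -0.002], [-0.003, 0.002, -1.0]]
force: [0.5, -1.0, -0.5]
opening: 0.999
```

```bash
python3 look.py w15; python3 d.py .5268 .0712 .036 0
```

```text
16.95 [0.5264 0.0703 0.0526] [[1.0, -0.0027, -0.0033], [-0.0027, -1.0, -0.0015], [-0.0033, 0.0015, -1.0]] [ 0.53 -1.   -0.5 ] 0.9987353541259693
t 17.0 pos [0.5264 0.0703 0.0526] yaw 0.0 F [-0.2  0.4 -0.5] op 0.995
slide mm [ 0.5 -1.  16.6] twist [ 0.0015  0.0033 -0.0027]
```

View pics/w15.png

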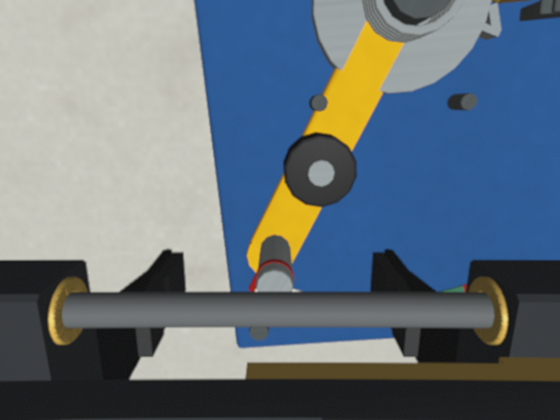

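Emit:
{"method": "carry_out", "body": {"grip": [1,1,1,-1,-1,-1,-1,-1,-1,-1,-1,-1], "slide": [[0,-1,6],[0,0,6],[0,0,4],[0,0,0],[0,0,0],[0,0,0],[0,0,0],[0,0,0],[0,0,0],[0,0,0],[0,0,0],[0,0,0]], "twist": [[0,0,0],[0,0,0],[0,0,0],[0,0,0],[0,0,0],[0,0,0],[0,0,0],[0,0,0],[0,0,0],[0,0,0],[0,0,0],[0,0,0]]}}

```text
time_s: 18.2
position: [0.5275, 0.0713, 0.0367]
tcp_rot: [[1.0, -0.003, 0.0], [-0.003, -1.0, -0.002], [0.0, 0.002, -1.0]]
force: [0.3, -0.2, -0.4]
opening: 0.264
```

Emit:
{"method": "carry_out", "body": {"grip": [-1,-1,-1,-1,-1,-1,-1], "slide": [[0,0,0],[0,0,0],[0,0,0],[0,0,0],[0,0,0],[0,0,0],[0,0,0]], "twist": [[0,0,0],[0,0,0],[0,0,0],[0,0,0],[0,0,0],[0,0,0],[0,0,0]]}}

```text
time_s: 18.9
position: [0.5276, 0.0717, 0.0368]
tcp_rot: [[1.0, -0.003, 0.0], [-0.003, -1.0, -0.001], [0.0, 0.001, -1.0]]
force: [-0.0, 0.5, -0.1]
opening: 0.171
```

```bash
python3 look.py w16; python3 d.py .5268 .0712 .036 0
```

```text
18.9 [0.5276 0.0717 0.0368] [[1.0, -0.0027, 0.0004], [-0.0027, -1.0, -0.0013], [0.0004, 0.0013, -1.0]] [-0.03  0.54 -0.06] 0.17059925494885425
t 18.95 pos [0.5276 0.0717 0.0368] yaw 0.0 F [1.  0.3 0. ] op 0.177
slide mm [-0.8  0.5  0.8] twist [ 0.0013 -0.0004 -0.0026]
```

View pics/w16.png

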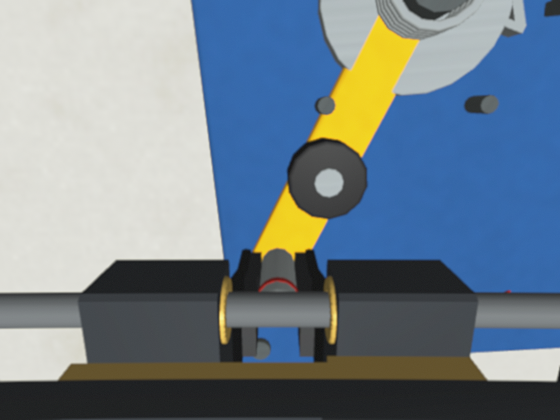

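Emit:
{"method": "carry_out", "body": {"grip": [-1,-1,-1,-1,-1,-1], "slide": [[-2.6,6,0],[-2.5,6,0],[-2,6.2,0],[-1.8,6.3,0],[0,0,0],[0,0,0]], "twist": [[0,0,0],[0,0,0],[0,0,0],[0,0,0],[0,0,0],[0,0,0]]}}

```text
time_s: 19.55
position: [0.519, 0.0525, 0.0367]
tcp_rot: [[1.0, -0.002, 0.005], [-0.002, -1.0, 0.008], [0.005, -0.008, -1.0]]
force: [1.4, 6.5, -1.0]
opening: 0.171
```

```bash
cat > q.py <<'E'
from rig import bot; import numpy as np
s=bot.read_state();p=s['position'][:2]-[.6447,.0150];a=np.degrees(np.arctan2(p[1],p[0]))%360
q=np.radians(a-154.4);print('r',np.hypot(*p),'q',q)
for t in (.3,.4,.5,.6,.69):
    th=t+np.radians(154.4);P=np.r_[.6447+.13*np.cos(th),.0150+.13*np.sin(th),.037];print(t,(s['tcp_rot'].T@(P-s['position'])*1e3).round(1))
E
python3 q.py; python3 d.py .52 .04 .037 0
```

```text
r 0.1311301618172964 q 0.15674028025431777
0.3 [-2.9 18.5 -0.4]
0.4 [-4.1 31.4 -0.5]
0.5 [-4.1 44.4 -0.6]
0.6 [-2.7 57.3 -0.7]
0.69 [-0.4 68.8 -0.8]
t 19.55 pos [0.519  0.0525 0.0367] yaw 0.0 F [ 1.4  6.5 -1. ] op 0.171
slide mm [ 1.  12.5 -0.4] twist [-0.0077 -0.0047 -0.0021]
```

Emit:
{"method": "carry_out", "body": {"grip": [-1,-1,-1,-1,-1,-1,-1], "slide": [[-1.4,7,0],[-1.2,7,0],[-0.8,7,0],[-0.6,7,0],[-0.3,7,0],[0,0,0],[0,0,0]], "twist": [[-0.003,-0.002,0],[-0.003,0,0],[-0.002,0,0],[0,0,0],[0,0,0],[0,0,0],[0,0,0]]}}

```text
time_s: 20.25
position: [0.5125, 0.0264, 0.0367]
tcp_rot: [[1.0, -0.002, 0.002], [-0.002, -1.0, 0.013], [0.002, -0.013, -1.0]]
force: [1.5, 6.1, -0.2]
opening: 0.173
```

```bash
python3 q.py; python3 d.py .52 .04 .037 0
```

```text
r 0.13266358765267153 q 0.3610868760290827
0.3 [ 3.6 -7.7 -0.2]
0.4 [ 2.3  5.3 -0.4]
0.5 [ 2.4 18.3 -0.6]
0.6 [ 3.8 31.2 -0.7]
0.69 [ 6.1 42.6 -0.9]
t 20.25 pos [0.5125 0.0264 0.0367] yaw 0.0 F [ 1.5  6.1 -0.2] op 0.173
slide mm [  7.5 -13.7  -0.1] twist [-0.0132 -0.0022 -0.0019]
```

Emit:
{"method": "carry_out", "body": {"grip": [-1,-1,-1,-1,-1,-1,-1], "slide": [[0.4,7,0],[0.4,7,0],[0.5,7,0],[0.7,7,0],[0.8,7,0],[0,0,0],[0,0,0]], "twist": [[-0.005,0,0],[-0.005,0,0],[-0.005,0,0],[-0.003,0,0],[-0.003,0,0],[0,0,0],[0,0,0]]}}

```text
time_s: 20.95
position: [0.5111, 0.0012, 0.0367]
tcp_rot: [[1.0, -0.003, -0.003], [-0.003, -1.0, 0.007], [-0.003, -0.007, -1.0]]
force: [1.7, 7.6, 0.2]
opening: 0.173
```

```bash
python3 q.py; python3 d.py .52 .04 .037 0
```

```text
r 0.13426736448040696 q 0.5499060933734283
0.3 [  4.9 -32.8  -0.1]
0.4 [  3.6 -19.9  -0.2]
0.5 [ 3.7 -6.9 -0.3]
0.6 [ 5.1  6.  -0.4]
0.69 [ 7.4 17.5 -0.4]
t 20.95 pos [0.5111 0.0012 0.0367] yaw 0.0 F [1.7 7.6 0.2] op 0.173
slide mm [  8.8 -38.8  -0. ] twist [-0.0071  0.0031 -0.0026]
```

Emit:
{"method": "carry_out", "body": {"grip": [-1,-1,-1,-1,-1], "slide": [[2.5,7,0],[2.5,7,0],[2.5,7,0],[0,0,0],[0,0,0]], "twist": [[-0.003,0,0],[-0.003,0,0],[-0.003,0,0],[0,0,0],[0,0,0]]}}

```text
time_s: 21.45
position: [0.5122, -0.0102, 0.0367]
tcp_rot: [[1.0, -0.004, -0.014], [-0.004, -1.0, 0.013], [-0.014, -0.013, -1.0]]
force: [2.5, 8.5, -1.7]
opening: 0.173
```

```bash
python3 q.py; python3 look.py w17;python3 look.py sd17 side; python3 look.py t17 top; python3 - <<'E'
from h import *
c=np.load('pics/sd17.npz');  crop(c,225,180,150,120,5,'pics/sd17c.png',1.3)
c=np.load('pics/t17.npz');  crop(c,215,140,145,115,5,'pics/t17c.png',1.5)
E
```

```text
r 0.1348405554457218 q 0.6348549350816968
0.3 [  3.7 -44.2   0.3]
0.4 [  2.5 -31.3   0.1]
0.5 [  2.6 -18.3  -0.1]
0.6 [ 4.  -5.4 -0.3]
0.69 [ 6.3  6.1 -0.4]
21.45 [ 0.5122 -0.0102  0.0367] [[0.9999, -0.004, -0.0141], [-0.0038, -0.9999, 0.0129], [-0.0141, -0.0128, -0.9998]] [ 2.55  8.51 -1.73] 0.1727726838074822
21.5 [ 0.5122 -0.0101  0.0367] [[0.9999, -0.0039, -0.0142], [-0.0037, -0.9999, 0.013], [-0.0142, -0.0129, -0.9998]] [2.21 8.4  0.46] 0.17426502299286137
21.55 [ 0.5122 -0.0102  0.0367] [[0.9999, -0.0039, -0.0142], [-0.0037, -0.9999, 0.0128], [-0.0142, -0.0127, -0.9998]] [2.2  8.59 0.17] 0.17158674101488686
```

View pics/w17.png

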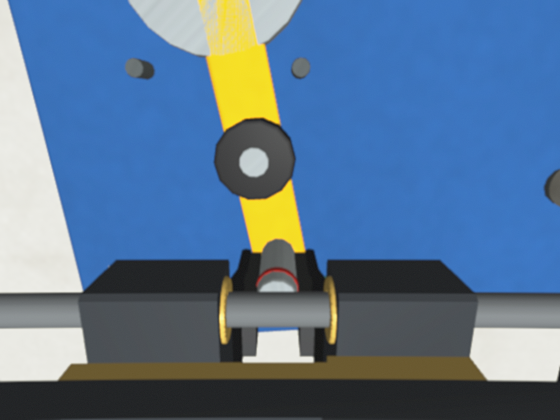

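View pics/sd17c.png

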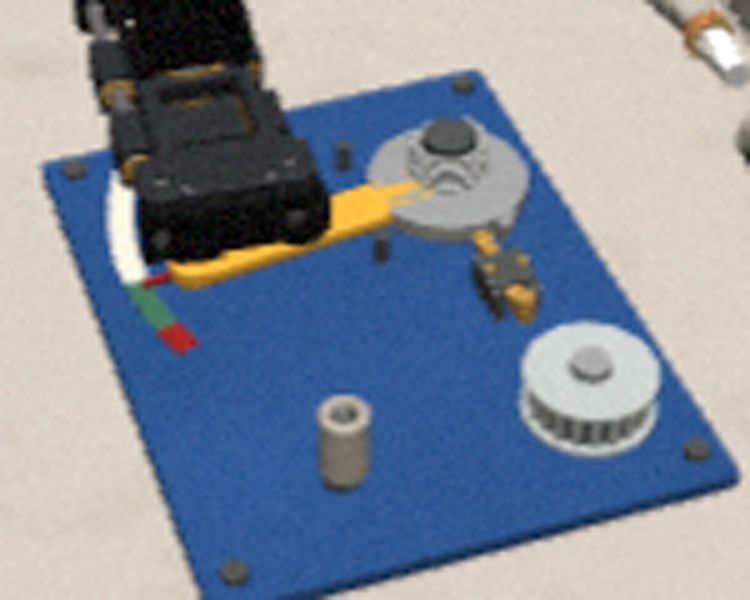

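View pics/t17c.png

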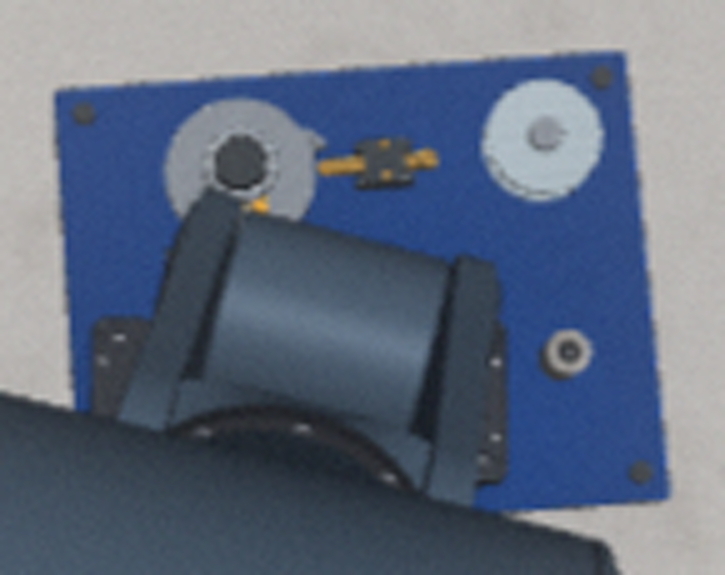

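Emit:
{"method": "carry_out", "body": {"grip": [-1,-1,-1,-1,-1], "slide": [[1.5,7,0],[1.5,7,0],[1,4,0],[0,0,0],[0,0,0]], "twist": [[-0.005,0.006,0],[-0.005,0.006,0],[-0.003,0.003,0],[0,0,0],[0,0,0]]}}

```text
time_s: 22.1
position: [0.5137, -0.0182, 0.0366]
tcp_rot: [[1.0, -0.007, -0.002], [-0.007, -1.0, 0.014], [-0.002, -0.014, -1.0]]
force: [1.6, 9.3, 1.4]
opening: 0.175
```

```bash
python3 q.py; python3 look.py w18;python3 look.py sd18 side; python3 - <<'E'
from h import *
c=np.load('pics/sd18.npz');  crop(c,225,180,100,80,8,'pics/sd18c.png',1.3)
E
```

```text
r 0.13515710343730888 q 0.6946084450274999
0.3 [  2.1 -52.2   0.3]
0.4 [  0.9 -39.2   0.1]
0.5 [  1.  -26.2  -0. ]
0.6 [  2.5 -13.3  -0.2]
0.69 [ 4.8 -1.9 -0.4]
22.1 [ 0.5137 -0.0182  0.0366] [[1.0, -0.0067, -0.002], [-0.0067, -0.9999, 0.0143], [-0.0021, -0.0143, -0.9999]] [1.61 9.29 1.4 ] 0.17498895097755007
22.15 [ 0.5136 -0.018   0.0366] [[1.0, -0.0067, -0.0019], [-0.0067, -0.9999, 0.0144], [-0.002, -0.0144, -0.9999]] [ 2.08  8.88 -0.24] 0.1737892597293217
```

View pics/w18.png

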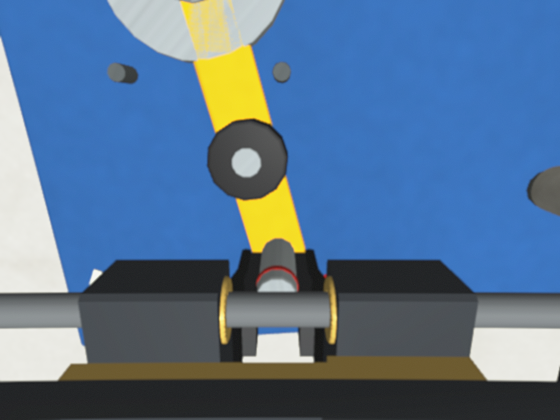

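View pics/sd18c.png

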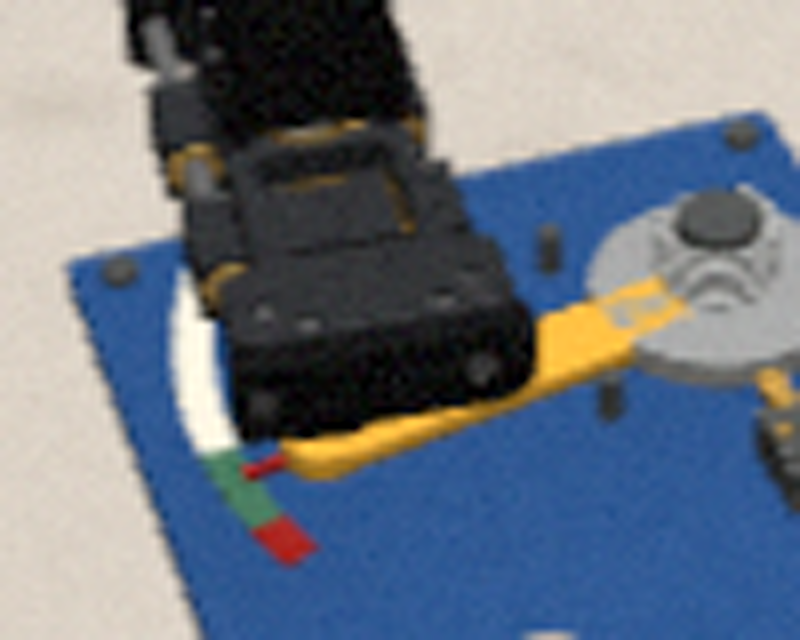

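```bash
python3 - <<'E'
from h import *
c=np.load('pics/sd18.npz')
f=lambda x,y:(225+(x+.5)/8-.5,180+(y+.5)/8-.5)
hub=onz(c,*f(718,213),.053)
def ang(p): d=(p-hub)[:2];return np.hypot(*d).round(4),(np.degrees(np.arctan2(d[1],d[0]))%360).round(1)
for z in(.013,.018,.022): print(z,ang(onz(c,*f(245,472),z)),ang(onz(c,*f(285,458),z)))
print('green ends',ang(onz(c,*f(222,455),.0125)),ang(onz(c,*f(265,523),.0125)))
s=np.load('pics/side0.npz');g=lambda x,y:(225+(x+.5)/5-.5,180+(y+.5)/5-.5)
for z in(.013,.018,.022): print('rest',z,ang(onz(s,*g(130,147),z)))
E
```

```text
0.013 (np.float64(0.1582), np.float64(191.9)) (np.float64(0.1452), np.float64(191.8))
0.018 (np.float64(0.1601), np.float64(193.7)) (np.float64(0.1472), np.float64(193.8))
0.022 (np.float64(0.1617), np.float64(195.1)) (np.float64(0.1489), np.float64(195.3))
green ends (np.float64(0.1615), np.float64(188.2)) (np.float64(0.1628), np.float64(199.7))
rest 0.013 (np.float64(0.1646), np.float64(151.5))
rest 0.018 (np.float64(0.1626), np.float64(153.6))
rest 0.022 (np.float64(0.1611), np.float64(155.2))
```

```bash
python3 - <<'E'
from rig import bot
s=bot.read_state();print(s['time_s'],s['position'],s['force'],s['opening']); print(bot.hand_in())
E
```

```text
22.2 [ 0.51365073 -0.01812834  0.03656988] [ 2.14511139  8.4326692  -0.53114965] 0.1722796260832232
the job is handed in; nothing more can be done
None
```

I put the slim bush on the idler pin and let go of it. I then pinched the tensioner's post, swung the arm past the click into the green band, and handed the job in at 22.2 s while still holding it there.

**Bush:** after I let go and retreated, the wrist and side pictures showed it upright on its collar, with the pin tip inside its bore. The side and top pictures during the swing still showed it standing there.

**Tensioner:** two estimates put the joint near the middle of the band. They came to 0.69 rad from the tool position and about 0.70 rad from the pointer in the side view, using the pointer's height found at rest. Judged only by eye in the side picture, the pointer looked nearer a third of the way into the green. I put that down to the pointer sitting above the plate.

**Grip:** the force on the tool was about 8.7 N, close to the expected 9 N. The post slid about 4–5 mm along the pads during the swing, but it stayed gripped and the reading was steady.

**Not measured:** I did not measure the pawl. It looked home in the pictures from about 0.6 rad onwards. I did not re-measure the short bush or the nut either, but the fingers never came down near them.

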